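Zero the depth stop of a board drilling stand and clamp it

ROBOT

A 6-joint arm with a two-finger parallel gripper is mounted at the origin on the work surface. World frame = base frame: x ahead of the robot, y to its left, z up, the work surface at z = 0. Lengths are in m, angles in rad, forces in N, time in s.
With the tool pointing down it reaches from about 0.15 to 0.775 m from the base axis. Payload 6.1 kg.
Tool frame: the origin (TCP) lies on the centre line of the jaws, within the pads' length; the fingertips stand 17 mm ahead of it and the grasp point (between the pads) lies 2 mm behind it; x points along the fingers, y is the direction in which the jaws open and shut, and the axes are right-handed (so a half turn about x gives the same grasp; the last joint's range is limited). The gripper opens to 85 mm and grips with 20 to 120 N. Pads are 22 mm wide; open, the fingers measure 114 mm over their backs; the gripper's body (76 mm by 85 mm) begins 54 mm behind the grasp point. The pads swing forward as they close: fully open they stand 13 mm farther back than shut.
Start: joints at [-1.298, 0.126, -0.04, 1.405, 0, 1.571], TCP at [0.141, -0.506, 0.248] pointing down, gripper open.
Joint ranges: [-2.72, 2.72], [-0.95, 1.95], [-1.27, 1.35], [-1.78, 2.02], [-1.46, 1.47], [-3.14, 3.14]. Speed limits (rad/s): [2.39, 2.39, 3.01, 3.14, 3.14, 3.14].

INTERFACE

Orientations are given as a unit quaternion [x, y, z, w].
In Python, from plant import robot gives the robot as it stands.
- The arm moves only by the tool drive_tool, never from a script. Its arguments are lists of equal length, an entry for each row: "gripper": the closure, from 0 (fully open) to 1 (shut); "slide": the shift along the tool's x, y, z in cm, a list of three; "twist": the turn, a rotation vector about the tool's x, y, z in degrees, a list of three. A call has 1 to 8 rows; each row shifts and turns the commanded pose from where the row before left it, along the tool's axes as they then stand; what a row does not reach is not made up. A row lasts 1/8 s, in which the tool goes at most 62.5 mm and 10.7 degrees, less where a joint would pass 70% of its speed; a pose out of reach is approached as far as the arm can. A call with a gripper value outside its range is refused whole. The fingers move at their own pace and stop on an object; "force" is the grip in N (left out, the last holds). Time passes only in rows, so rows that do not move let the fingers close. It gives the time, the measured TCP pose, the force and the opening at its end, in the units of the state.
- robot.read_state(): the state, without advancing time (a new reading comes with each control period).
- robot.read_camera(name): name is "side" or "top"; returns (picture, depth): 384x512x3 uint8, red, green, blue; 384x512 float32, m along the optical axis (not along the pixel's ray), 0 where there is no reading.
- robot.calibration(name): a dict with "fovy" (degrees; the focal length in pixels is half the picture's height over the tangent of half this angle, whatever the lens; pixels are square), "cx", "cy" (the principal point, pixels), "world_to_cam" (4x4, takes a point from world to camera coordinates). Camera axes: x right, y up, looking along -z (the intrinsics and any distortion apply to the point x, -y, -z); pixel columns grow to the right and rows downward; lengths in m; the calibration is good to about 2 mm. A picture is of the moment at which its call begins. calibration takes no time and is no camera call.
- robot.close_job(): hands the job in, once; it reports no verdict.
Trained networks look in the newest picture that a camera, given by its name, has taken for a name from the list of things; names that differ only in an ending like _2 or _b are one class to them, and where a whole thing is asked for, a point or a joint stands for the part that bears it (a point fixed in the world has none). Each returns a list of dicts, best first, with "p" (0 to 1); they miss things now and then, are a little off and sometimes report something else, mostly with a low value. They report only what shows in the picture. A call takes as long as a camera call. They do not tell look-alikes from the thing itself.
- robot.outline_of(camera, label): "region" (384x512 bool, what is visible of it) and "uv" ([column, row] in pixels, amid what is visible of it).
The state is a dict: "time": time; "joint_pos": joint angles; "joint_velocities": joint speeds; "tau": joint torques, N m; "ee_pos": TCP position; "ee_rot": TCP orientation; "ft_force": force on the tool from outside, world axes, zero at the start; "torque": the same for the moment, N m; "grip_width": finger opening in m.
Only numpy, scipy, OpenCV 4.12 (cv2) and the standard library are available. Lean on these libraries where they do the work, as an engineer would, in place of code of your own. Each camera call takes 0.05 s, during which the arm holds its last target. There are 200 camera calls.

TASK

Set the drilling stand's depth stop to the module on its jack: with the clamp open, lower the orange-knobbed stop rod until its foot presses lightly but definitely on top of the module (a few newtons, never more than 15), then swing the red clamp lever round to its stop so that the rod is locked there, and let go. The foot must still be resting on the module, which stays where it lies untouched by your fingers; leave everything else on the bench alone.

Things in the scene. Friction and masses are not known exactly. Their poses are not given: they have to be found in the camera images.
- stand: Small grey drilling stand, fixed on the blue mat (mat top 3 mm over the table). Origin on the stop rod's axis at the mat's surface, z up. +y points to its column and black drill motor (29 to 101 mm off in y, tops at z = 152 mm); the clamp lever is on its -y side. Base plate 190 x 230 x 18 mm; the rod's guide sleeve is 28 mm wide, z = 120 to 150 mm.
- depth_rod: The depth stop: upright 10 mm steel rod sliding in the sleeve, black foot (18 mm diameter) below, orange knob on top. Origin at the centre of the foot's underside, z up. Knob 24 mm in diameter and 24 mm tall, 108 to 132 mm above the origin. 0.12 kg; while the clamp is open it slides stiffly: friction of about 4 N holds it wherever it is left.
- knob_mid (a point): Middle of the orange knob, on the rod's axis, 120 mm above the foot's underside.
- depth_rod_foot (a point): Centre of the underside of the rod's foot.
- clamp_lever (a joint): Red clamp lever on a vertical axis. 0 to 0.3 rad = open, pointing to the stand's -x; the value grows anticlockwise from above, as it swings towards the stand's -y, to 1.5 rad = its stop, fully clamped. It takes about 2 N at the handle, rising to some 4 N until its cam passes over centre at about 1.2 rad; it stays where it is left.
- lever_pivot (a point): Point on the lever's vertical axis (stand frame x = 0, y = -24 mm), at the lever bar's underside, z = 150 mm above the mat.
- module: The work: green board 70 x 54 mm, 2 mm thick, carrying a flat-topped aluminium shield 54 x 42 mm; 22 mm high in all, about 0.14 kg. It lies loose on an aluminium jack plate (76 x 62 mm) under the rod, whose height differs each time. Origin at the centre of its underside, z up.
- module_top (a point): Centre of the flat top of the module's shield, 22 mm above its underside; the rod comes down within 12 mm of it.
- lever_handle (a point): On the axis of the lever's upright red handle post (14 mm diameter, 70 mm from the pivot axis), 35 mm above the pivot point. The post stands clear from 10 mm to 50 mm above the pivot point.
- spare_module: Bystander: a second, identical module lying on the blue mat beside the stand; not the work. Origin at the centre of its underside.
- screwdriver: Bystander: screwdriver, 150 mm, lying on the blue mat to the other side of the stand.
- solvent: Bystander: clear bottle, 50 mm diameter, 130 mm tall. Origin at the centre of its underside.
- cup: Bystander: red cup, 74 mm diameter, 90 mm tall. Origin at the centre of its underside.
- tray: Bystander: grey divided tray, 120 x 160 x 30 mm. Origin at the centre of its underside.
- tip_tin: Bystander: brass-coloured tin, 60 mm diameter, 28 mm tall. Origin at the centre of its underside.
- solder_spool: Bystander: yellow spool, 56 mm diameter, 45 mm tall. Origin at the centre of its underside.
Things that resemble listed ones, but are neither listed nor needed, are in the scene too. What is shaped like the module but purple is not meant.

How it is judged:
On the way, in this order (a step that is already met when the one before it is completed fails the run):
1. with the clamp open (lever under 0.5 rad), the foot of the rod presses on the module with more than 1.5 N (contact force between depth_rod and module above 1.5 N and value of joint clamp_lever below 0.5 rad), for 0.2 s.
2. the clamp lever is swung past 1.3 rad with the foot still on the module (value of joint clamp_lever above 1.3 rad and z of depth_rod_foot in the frame of module_top between -0.003 and 0.0015 m), for 0.2 s.
At the end, for the whole second after the job is handed in: The clamp lever is past 1.3 rad (its stop is at 1.5), the foot's underside is within 1.5 mm of the module's top, the module is within 6 mm of where it lay, and rod and module are at rest (all of step 2 and distance of module from where it was at the start of the episode below 0.006 m and linear speed of each of depth_rod, module below 0.01 m/s); the robot touches nothing.
It fails at once if the rod presses on the module with more than 15 N (contact force between depth_rod and module above 15 N).
It fails at once if the robot touches the module (contact force between any of the fingers, the arm and module above 0.5 N).
It fails at once if a bystander is moved by more than 15 mm (distance of any of spare_module, screwdriver, solvent, cup, tray, tip_tin, solder_spool from where it was at the start of the episode above 0.015 m).
It also fails if it takes over 61 s, if anything falls off the work surface, if the arm or the gripper's body presses on something with over 40 N, if the wrist force passes 120 N, or if a joint passes its speed limit or range.

## Working session

There is one attempt and no reset: what is moved stays moved. The work goes in short steps, Python scripts to look and compute and a tool call to move; the robot and the scene stay as the last step left them, time stands still between calls to the robot, and variables do not carry over. Pictures are saved under pics/ and viewed, about 8 in all and at most 12, crops included, and the job is handed in when it is done.

Besides the shell and the picture viewer there is one more tool, called in YAML: its name, and indented under it one key for each argument. drive_tool: Moves the arm, as the interface text tells. Its arguments: {"type":"object","properties":{"gripper":{"type":"array","items":{"type":"number"}},"slide":{"type":"array","items":{"type":"array","items":{"type":"number"}}},"twist":{"type":"array","items":{"type":"array","items":{"type":"number"}}},"force":{"type":"number"}},"required":["gripper","slide","twist"]}

```bash
ls; mkdir -p pics; cat > h.py <<'E'
import numpy as np,cv2
from plant import robot
def calib(n):
    c=robot.calibration(n); f=192/np.tan(np.radians(c['fovy'])/2); return c,f
def deproj(n,u,v,d):
    c,f=calib(n); K=np.array([[f,0,c['cx']],[0,f,c['cy']],[0,0,1.]])
    u,v,d=[np.asarray(a,float).ravel() for a in (u,v,d)]
    dist=np.array(c.get('distortion',c.get('dist',[0,0,0,0])),float).ravel()
    p=cv2.undistortPoints(np.stack([u,v],1)[:,None],K,dist)[:,0]
    P=np.stack([p[:,0]*d,-p[:,1]*d,-d,np.ones_like(d)])
    return (np.linalg.inv(c['world_to_cam'])@P)[:3].T
def proj(n,P):
    c,f=calib(n); q=c['world_to_cam']@np.r_[P,1]; return c['cx']+f*q[0]/-q[2], c['cy']+f*q[1]/q[2]
E
python3 - <<'E'
from h import *
print(robot.read_state())
for n in('side','top'):
    c=robot.calibration(n); print(n,c)
    im,d=robot.read_camera(n); np.savez(f'{n}0.npz',im=im,d=d)
    cv2.imwrite(f'pics/{n}0.png',im[:,:,::-1])
    for l in ['stand','depth_rod','knob_mid','clamp_lever','lever_handle','module','module_top','spare_module','screwdriver']:
        for o in robot.outline_of(n,l)[:3]:
            m=o['region']&(d>0); 
            P=deproj(n,*np.nonzero(m)[::-1],d[m]) if m.any() else np.zeros((1,3))
            print(n,l,round(o['p'],2),np.round(o['uv']),m.sum(),np.median(P,0).round(3),P.min(0).round(3),P.max(0).round(3))
E
```

```text
pics
{'time': 0.0, 'joint_pos': array([-1.29799203e+00,  1.26402778e-01, -4.06493077e-02,  1.40542353e+00,
       -4.54099169e-06,  1.57079899e+00]), 'joint_velocities': array([-3.62524091e-05,  1.08361126e-03, -1.82583188e-04,  1.36511597e-04,
        9.39454351e-04,  4.72349158e-04]), 'tau': array([-4.93512314e-03, -4.35905671e+01,  3.52929032e+01,  1.70883554e-02,
       -2.19102171e-04,  1.52050138e-06]), 'ee_pos': array([ 0.1413417 , -0.50519417,  0.24749761]), 'ee_rot': array([-0.70045648, -0.09673909,  0.70062113, -0.09556313]), 'ft_force': array([-1.01479888, -0.42619897,  0.71480832]), 'torque': array([-0.04489463, -0.02168893, -0.00597782]), 'grip_width': 0.08522614507140115}
side {'fovy': 46.661880257387566, 'cx': 250.6596674502286, 'cy': 189.06236912857838, 'world_to_cam': array([[ 0.94302157, -0.33262245,  0.00852251, -0.51459634],
       [ 0.17629719,  0.52121704,  0.83501622, -0.21632831],
       [-0.28218722, -0.78593581,  0.55015931, -1.51101653],
       [ 0.        ,  0.        ,  0.        ,  1.        ]])}
side stand 0.95 [250. 213.] 2055 [ 0.546 -0.008  0.02 ] [ 
[... 2015 characters left out ...]
336. 206.] 314 [ 0.495 -0.306  0.022] [ 0.458 -0.344 -0.003] [ 0.536 -0.275  0.031]
top module_top 0.67 [335. 202.] 291 [ 0.495 -0.308  0.022] [ 0.458 -0.344 -0.003] [ 0.532 -0.278  0.031]
top module_top 0.55 [242. 192.] 101 [0.534 0.017 0.073] [ 0.516 -0.003  0.046] [0.547 0.038 0.128]
top spare_module 0.62 [188. 172.] 323 [0.6   0.204 0.022] [ 0.568  0.168 -0.001] [0.64  0.246 0.031]
top screwdriver 0.57 [292. 206.] 127 [ 0.513 -0.154  0.026] [ 0.481 -0.168  0.016] [ 0.551 -0.143  0.032]
top screwdriver 0.54 [248. 192.] 113 [ 0.522 -0.01   0.163] [ 0.475 -0.019  0.152] [ 0.56  -0.     0.206]
top screwdriver 0.18 [108. 234.] 298 [0.394 0.452 0.027] [ 0.367  0.426 -0.003] [0.424 0.488 0.037]
```

```bash
python3 - <<'E'
from h import *
s=np.load('side0.npz');t=np.load('top0.npz')
a=cv2.resize(s['im'][130:290,170:370,::-1],None,fx=4,fy=3.7,interpolation=cv2.INTER_CUBIC)
cv2.imwrite('pics/a.png',a)
b=cv2.resize(t['im'][120:260,150:350,::-1],None,fx=4,fy=4,interpolation=cv2.INTER_CUBIC)
cv2.imwrite('pics/b.png',b)
# knob top, lever post top, from both
for n,z in(('top',t),('side',s)):
    im=z['im'].astype(int);d=z['d'];v,u=np.nonzero(d>0);P=deproj(n,u,v,d[v,u]);C=im[v,u]
    near=(abs(P[:,0]-.54)<.12)&(abs(P[:,1])<.12)&(P[:,2]>.05)
    org=near&(C[:,0]>150)&(C[:,1]>60)&(C[:,2]<80)&(P[:,2]>.19)
    red=near&(C[:,0]>1.8*C[:,1])&(C[:,0]>80)&(C[:,1]<1.6*C[:,2]+20)
    for nm,m in(('org',org),('red',red)):
        Q=P[m]; print(n,nm,m.sum(),Q.min(0).round(3),Q.max(0).round(3),Q.mean(0).round(3))
    if n=='top':
        for i in np.nonzero(red|org)[0]: print(u[i],v[i],P[i].round(3),C[i])
E
```

```text
top org 53 [ 0.479 -0.007  0.198] [0.563 0.022 0.24 ] [0.546 0.01  0.23 ]
top red 59 [ 0.478 -0.016  0.158] [ 0.551 -0.001  0.206] [ 0.518 -0.008  0.168]
240 175 [0.563 0.016 0.235] [248 157  76]
241 175 [0.563 0.013 0.233] [251 159  65]
242 175 [0.563 0.01  0.235] [251 159  65]
243 175 [0.563 0.007 0.232] [248 154  73]
239 176 [0.56  0.019 0.236] [249 156  71]
240 176 [0.56  0.016 0.233] [252 160  58]
241 176 [0.56  0.013 0.234] [253 163  55]
242 176 [0.56  0.01  0.235] [253 162  56]
243 176 [0.56  0.007 0.235] [252 165  65]
239 177 [0.557 0.019 0.233] [251 157  59]
240 177 [0.557 0.016 0.233] [253 163  56]
241 177 [0.557 0.013 0.236] [253 163  53]
242 177 [0.557 0.01  0.234] [253 165  55]
243 177 [0.557 0.007 0.233] [253 166  58]
244 177 [0.557 0.005 0.232] [252 165  76]
238 178 [0.554 0.022 0.236] [239 145  78]
239 178 [0.554 0.019 0.234] [251 158  59]
240 178 [0.554 0.016 0.235] [253 163  54]
241 178 [0.554 0.013 0.237] [253 167  56]
242 178 [0.553 0.01  0.238] [254 169  57]
243 178 [0.554 0.007 0.234] [253 167  58]
244 178 [0.554 0.004 0.236] [252 165  66]
238 179 [0.551 0.022 0
[... 3177 characters left out ...]
76  76]
248 200 [ 0.498 -0.007  0.161] [165  61  60]
247 201 [ 0.494 -0.003  0.163] [163  71  72]
248 201 [ 0.495 -0.007  0.161] [165  65  64]
247 202 [ 0.487 -0.004  0.202] [163  62  62]
248 202 [ 0.487 -0.007  0.205] [165  63  63]
247 203 [ 0.484 -0.004  0.204] [162  53  52]
248 203 [ 0.484 -0.007  0.204] [163  64  62]
246 204 [ 0.481 -0.001  0.206] [159  88  90]
247 204 [ 0.482 -0.004  0.198] [160  54  50]
248 204 [ 0.481 -0.007  0.203] [162  69  68]
247 205 [ 0.479 -0.004  0.198] [151  67  67]
248 205 [ 0.478 -0.007  0.203] [153  84  84]
side org 31 [ 0.543 -0.004  0.211] [0.561 0.016 0.237] [0.552 0.004 0.228]
side red 89 [ 0.475 -0.019  0.146] [0.561 0.019 0.234] [ 0.508 -0.01   0.17 ]
```

View pics/a.png

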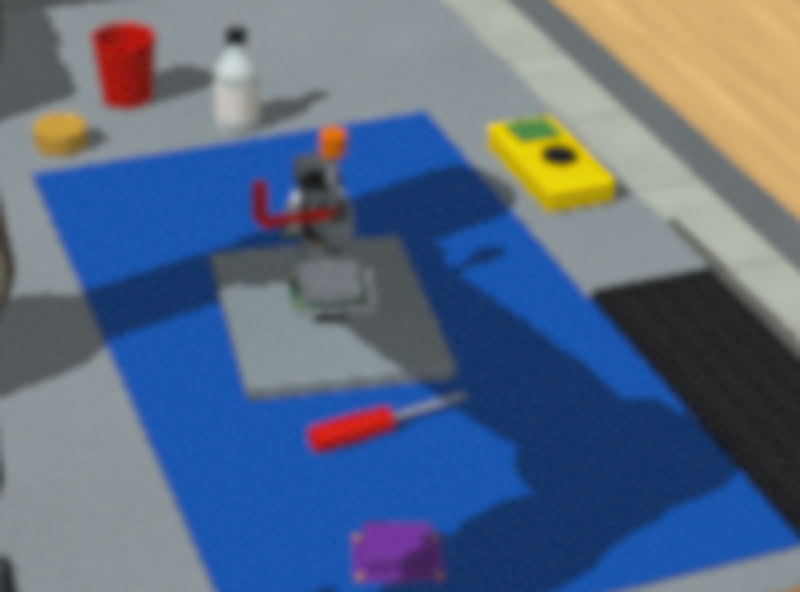

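View pics/b.png

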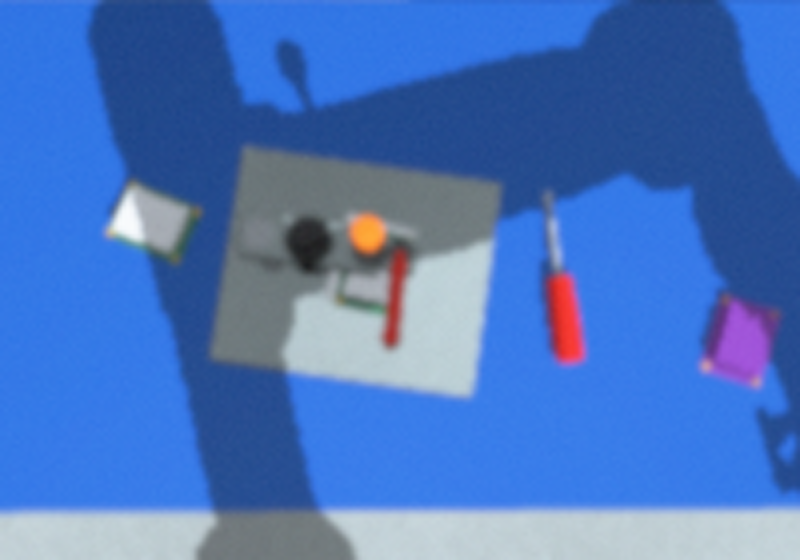

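View pics/side0.png

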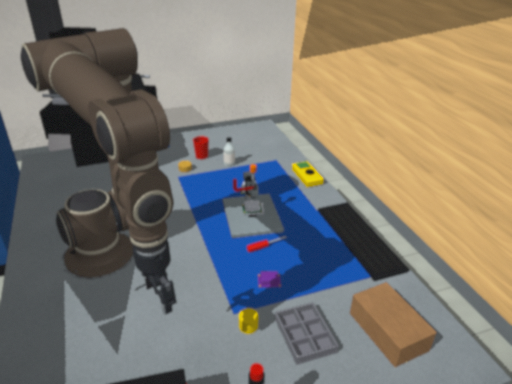

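Top crop: knob at (367,233) → px (242,178), with the lever running towards the robot at px x≈248–250 and its post at (247,204). Side view: the green module is under the rod, and the foot is about 27 mm above it. The purple look-alike is elsewhere, to the right.

```bash
cat >> h.py <<'E'
from scipy.spatial.transform import Rotation as R
def plan(target,yang=None):
    s=robot.read_state(); r=R.from_quat(s['ee_rot']); M=r.as_matrix()
    print('pos',s['ee_pos'].round(4),'F',s['ft_force'].round(2),'t',round(s['time'],2),'w',round(s['grip_width'],4)); print('axes\n',M.round(3))
    print('yang',np.degrees(np.arctan2(M[1,1],M[0,1])).round(1))
    print('slide cm',(M.T@(np.array(target)-s['ee_pos'])*100).round(2))
    if yang is not None:
        a=np.radians(yang); x=np.array([0,0,-1.]);y=np.array([np.cos(a),np.sin(a),0]);T=np.stack([x,y,np.cross(x,y)],1)
        print('twist',np.degrees(R.from_matrix(M.T@T).as_rotvec()).round(2)); print('slide after',(T.T@(np.array(target)-s['ee_pos'])*100).round(2))
E
python3 - <<'E'
from h import *
plan([.5535,.0125,.30],-53); plan([.5535,.0125,.30],127)
t=np.load('top0.npz');im=t['im'].astype(int);d=t['d']
v,u=np.nonzero((im.max(2)<75)&(d>0));P=deproj('top',u,v,d[v,u]);m=(abs(P[:,0]-.55)<.05)&(P[:,1]>.02)&(P[:,1]<.12)&(P[:,2]>.135)
print('motor',m.sum(),P[m].mean(0).round(4),P[m].min(0),P[m].max(0))
E
```

```text
pos [ 0.1414 -0.5056  0.2483] F [-0.03  0.48  0.14] t 1.0 w 0.0856
axes
 [[-0.     0.269 -0.963]
 [-0.    -0.963 -0.269]
 [-1.     0.     0.   ]]
yang -74.4
slide cm [ -5.17 -38.79 -53.64]
twist [-21.37   0.    -0.  ]
slide after [ -5.17 -16.58 -64.09]
pos [ 0.1414 -0.5056  0.2483] F [-0.03  0.48  0.14] t 1.0 w 0.0856
axes
 [[-0.     0.269 -0.963]
 [-0.    -0.963 -0.269]
 [-1.     0.     0.   ]]
yang -74.4
slide cm [ -5.17 -38.79 -53.64]
twist [158.63  -0.    -0.  ]
slide after [-5.17 16.58 64.09]
motor 102 [0.5599 0.0597 0.154 ] [0.54348753 0.04318779 0.13544626] [0.5776371  0.07465291 0.16014253]
```

drive_tool:
  gripper: [1,1,1,1,1,1,1,1]
  slide:
    - [-2.6,0,0]
    - [-2.6,0,0]
    - [0,-1.3,-5]
    - [0,-1.3,-5]
    - [0,-1.3,-5]
    - [0,-1.3,-5]
    - [0,-1.3,-5]
    - [0,-1.3,-5]
  twist:
    - [-10.6,0,0]
    - [-10.6,0,0]
    - [0,0,0]
    - [0,0,0]
    - [0,0,0]
    - [0,0,0]
    - [0,0,0]
    - [0,0,0]
  force: 30

```text
time: 2.0
ee_pos: [0.3356, -0.2619, 0.3005]
ee_rot: [0.671, 0.223, -0.671, 0.224]
ft_force: [0.7, -0.2, -0.3]
grip_width: -0.0
```

drive_tool:
  gripper: [1,1,1,1,1,1,1,1]
  slide:
    - [0,-1.3,-5]
    - [0,-1.3,-5]
    - [0,-1.3,-5]
    - [0,-1.3,-5]
    - [0,-1.3,-5]
    - [0,-1.3,-5]
    - [0,0,0]
    - [0,0,0]
  twist:
    - [0,0,0]
    - [0,0,0]
    - [0,0,0]
    - [0,0,0]
    - [0,0,0]
    - [0,0,0]
    - [0,0,0]
    - [0,0,0]

```text
time: 3.0
ee_pos: [0.528, -0.021, 0.3001]
ee_rot: [-0.671, -0.224, 0.671, -0.224]
ft_force: [-0.1, -0.2, 0.5]
grip_width: -0.0004
```

```bash
python3 - <<'E'
from h import *
plan([.5535,.0125,.27],-53)
E
```

```text
pos [ 0.528  -0.021   0.3001] F [-0.05 -0.2   0.47] t 3.0 w -0.0004
axes
 [[-0.001  0.6   -0.8  ]
 [-0.    -0.8   -0.6  ]
 [-1.    -0.     0.001]]
yang -53.1
slide cm [ 3.01 -1.15 -4.05]
twist [-0.13  0.04  0.01]
slide after [ 3.01 -1.14 -4.05]
```

drive_tool:
  gripper: [1,1,1,1,1]
  slide:
    - [0,-1.15,-4.05]
    - [2,0,0]
    - [1.5,0,0]
    - [0,0,0]
    - [0,0,0]
  twist:
    - [0,0,0]
    - [0,0,0]
    - [0,0,0]
    - [0,0,0]
    - [0,0,0]

```text
time: 3.62
ee_pos: [0.5535, 0.0118, 0.2661]
ee_rot: [0.671, 0.223, -0.671, 0.223]
ft_force: [0.2, -0.1, 0.4]
grip_width: -0.0004
```

```bash
python3 - <<'E'
from h import *
plan([.5535,.0125,.25])
a,_=robot.read_camera('side');b,_=robot.read_camera('top')
f=lambda i,u,v:cv2.resize(i[v-50:v+50,u-33:u+33,::-1],None,fx=6,fy=6,interpolation=cv2.INTER_CUBIC)
cv2.imwrite('pics/c.png',np.hstack([f(a,250,185),f(b,242,185)]))
E
```

```text
pos [0.5535 0.0118 0.2661] F [ 0.24 -0.14  0.42] t 3.62 w -0.0004
axes
 [[ 0.001  0.599 -0.801]
 [-0.    -0.801 -0.599]
 [-1.     0.001 -0.001]]
yang -53.2
slide cm [ 1.61 -0.06 -0.04]
```

View pics/c.png

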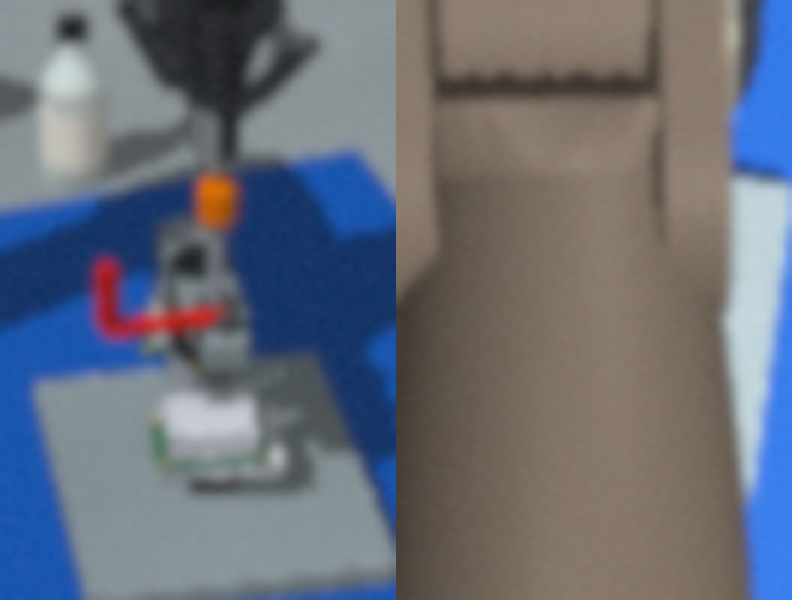

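The left half of the picture shows the closed fingertips centred just above the orange knob at (215,180). Now descending slowly until contact.

drive_tool:
  gripper: [1,1,1,1,1,1,1,1]
  slide:
    - [0.3,0,0]
    - [0.3,0,0]
    - [0.2,0,0]
    - [0.2,0,0]
    - [0.2,0,0]
    - [0.2,0,0]
    - [0.1,0,0]
    - [0,0,0]
  twist:
    - [0,0,0]
    - [0,0,0]
    - [0,0,0]
    - [0,0,0]
    - [0,0,0]
    - [0,0,0]
    - [0,0,0]
    - [0,0,0]

```text
time: 4.72
ee_pos: [0.5537, 0.0125, 0.2505]
ee_rot: [0.671, 0.223, -0.671, 0.223]
ft_force: [-1.2, -0.4, 2.6]
grip_width: -0.0001
```

```bash
python3 - <<'E'
from h import *
print(robot.read_state()['ft_force'])
print(proj('side',np.array([.5535,.0125,.103])))
s=np.load('side0.npz');d=s['d'];im=s['im']
v,u=np.mgrid[200:216,236:266];v,u=v.ravel(),u.ravel();P=deproj('side',u,v,d[v,u])
for r in range(200,216):
    k=v==r;print(r,P[k][8:22:3,1:].round(3).tolist())
E
```

```text
[-1.24141882 -0.42939502  2.55534224]
(np.float64(251.78223609116486), np.float64(196.26732674479658))
200 [[0.115, 0.018], [0.081, 0.04], [0.081, 0.037], [0.108, 0.014], [0.095, 0.021]]
201 [[0.104, 0.021], [0.031, 0.072], [0.03, 0.071], [0.023, 0.073], [0.022, 0.071]]
202 [[0.028, 0.073], [0.023, 0.074], [0.021, 0.072], [0.016, 0.074], [0.018, 0.07]]
203 [[0.023, 0.072], [0.017, 0.074], [0.022, 0.067], [0.009, 0.074], [0.012, 0.069]]
204 [[0.022, 0.068], [0.019, 0.068], [0.013, 0.07], [0.008, 0.071], [0.01, 0.066]]
205 [[0.022, 0.064], [0.01, 0.07], [0.002, 0.074], [0.005, 0.069], [-0.008, 0.076]]
206 [[0.02, 0.061], [-0.001, 0.074], [-0.005, 0.074], [-0.007, 0.073], [-0.007, 0.07]]
207 [[0.024, 0.053], [-0.007, 0.074], [-0.007, 0.072], [-0.006, 0.068], [-0.015, 0.072]]
208 [[0.022, 0.05], [-0.009, 0.071], [-0.009, 0.068], [-0.007, 0.064], [-0.014, 0.067]]
209 [[0.01, 0.055], [-0.007, 0.065], [-0.01, 0.065], [-0.015, 0.066], [-0.017, 0.064]]
210 [[0.005, 0.054], [-0.008, 0.062], [-0.007, 0.058], [-0.01, 0.057], [-0.014, 0.058]]
211 [[0.001, 0.053], [-0.012, 0.06], [-0.009, 0.055], [-0.015, 0.057], [-0.016, 0.055]]
212 [[-0.0, 0.049], [-0.012, 0.055], [-0.015, 0.055], [-0.012, 0.05], [-0.021, 0.054]]
213 [[-0.011, 0.053], [-0.014, 0.052], [-0.011, 0.048], [-0.016, 0.049], [-0.018, 0.048]]
214 [[-0.013, 0.05], [-0.011, 0.045], [-0.008, 0.04], [-0.012, 0.041], [-0.016, 0.041]]
215 [[0.021, 0.019], [0.022, 0.015], [-0.007, 0.035], [-0.003, 0.029], [0.004, 0.021]]
```

drive_tool:
  gripper: [1,1,1,1,1,1,1,1]
  slide:
    - [0.2,0,0]
    - [0.2,0,0]
    - [0.2,0,0]
    - [0.2,0,0]
    - [0.2,0,0]
    - [0.2,0,0]
    - [0.2,0,0]
    - [0.1,0,0]
  twist:
    - [0,0,0]
    - [0,0,0]
    - [0,0,0]
    - [0,0,0]
    - [0,0,0]
    - [0,0,0]
    - [0,0,0]
    - [0,0,0]

```text
time: 5.72
ee_pos: [0.5537, 0.0125, 0.2351]
ee_rot: [-0.671, -0.223, 0.671, -0.223]
ft_force: [-0.2, -0.1, 2.0]
grip_width: 0.0
```

drive_tool:
  gripper: [1,1,1,1,1,1,1,1]
  slide:
    - [0.1,0,0]
    - [0.1,0,0]
    - [0.1,0,0]
    - [0.05,0,0]
    - [0.05,0,0]
    - [0.05,0,0]
    - [0.05,0,0]
    - [0.05,0,0]
  twist:
    - [0,0,0]
    - [0,0,0]
    - [0,0,0]
    - [0,0,0]
    - [0,0,0]
    - [0,0,0]
    - [0,0,0]
    - [0,0,0]

```text
time: 6.72
ee_pos: [0.5537, 0.0124, 0.2298]
ee_rot: [0.671, 0.223, -0.671, 0.223]
ft_force: [-0.3, 1.0, 1.7]
grip_width: -0.0
```

drive_tool:
  gripper: [1,1,1,1]
  slide:
    - [0.05,0,0]
    - [0.05,0,0]
    - [0.05,0,0]
    - [0.05,0,0]
  twist:
    - [0,0,0]
    - [0,0,0]
    - [0,0,0]
    - [0,0,0]

```text
time: 7.22
ee_pos: [0.5537, 0.0125, 0.2278]
ee_rot: [-0.671, -0.223, 0.671, -0.223]
ft_force: [-0.5, 0.3, 2.7]
grip_width: 0.0005
```

drive_tool:
  gripper: [1,1,1]
  slide:
    - [0.04,0,0]
    - [0.04,0,0]
    - [0.04,0,0]
  twist:
    - [0,0,0]
    - [0,0,0]
    - [0,0,0]

```text
time: 7.6
ee_pos: [0.5537, 0.0124, 0.2266]
ee_rot: [-0.671, -0.223, 0.671, -0.223]
ft_force: [-0.4, 0.4, 2.6]
grip_width: 0.0001
```

drive_tool:
  gripper: [1,1,1]
  slide:
    - [0.03,0,0]
    - [0.03,0,0]
    - [0.03,0,0]
  twist:
    - [0,0,0]
    - [0,0,0]
    - [0,0,0]

```text
time: 7.98
ee_pos: [0.5537, 0.0124, 0.2257]
ee_rot: [0.671, 0.223, -0.671, 0.223]
ft_force: [-0.3, 1.2, 3.3]
grip_width: -0.0
```

drive_tool:
  gripper: [1,1,1]
  slide:
    - [0.03,0,0]
    - [0.03,0,0]
    - [0.03,0,0]
  twist:
    - [0,0,0]
    - [0,0,0]
    - [0,0,0]

```text
time: 8.35
ee_pos: [0.5537, 0.0125, 0.2248]
ee_rot: [-0.671, -0.223, 0.671, -0.223]
ft_force: [-0.5, 0.7, 2.9]
grip_width: 0.0004
```

drive_tool:
  gripper: [1,1,1]
  slide:
    - [0.03,0,0]
    - [0.03,0,0]
    - [0.03,0,0]
  twist:
    - [0,0,0]
    - [0,0,0]
    - [0,0,0]

```text
time: 8.72
ee_pos: [0.5537, 0.0124, 0.2238]
ee_rot: [-0.671, -0.223, 0.671, -0.223]
ft_force: [0.0, 0.0, 2.7]
grip_width: -0.0
```

drive_tool:
  gripper: [1,1,1]
  slide:
    - [0.03,0,0]
    - [0.03,0,0]
    - [0.0,0,0]
  twist:
    - [0,0,0]
    - [0,0,0]
    - [0,0,0]

```text
time: 9.1
ee_pos: [0.5537, 0.0124, 0.2232]
ee_rot: [-0.671, -0.223, 0.671, -0.223]
ft_force: [-0.4, 1.2, 1.7]
grip_width: -0.0001
```

drive_tool:
  gripper: [1,1,1]
  slide:
    - [0.03,0,0]
    - [0.03,0,0]
    - [0.03,0,0]
  twist:
    - [0,0,0]
    - [0,0,0]
    - [0,0,0]

```text
time: 9.48
ee_pos: [0.5537, 0.0124, 0.2231]
ee_rot: [0.671, 0.223, -0.671, 0.223]
ft_force: [-1.7, 0.3, 7.9]
grip_width: 0.0
```

drive_tool:
  gripper: [1,1,1]
  slide:
    - [0.03,0,0]
    - [0.03,0,0]
    - [0.0,0,0]
  twist:
    - [0,0,0]
    - [0,0,0]
    - [0,0,0]

```text
time: 9.85
ee_pos: [0.5537, 0.0124, 0.2231]
ee_rot: [0.671, 0.223, -0.67, 0.224]
ft_force: [-1.6, 0.7, 9.6]
grip_width: -0.0001
```

drive_tool:
  gripper: [1,1,1,0.65,0.65,0.65,0.65,0.65]
  slide:
    - [0,0,0]
    - [-1,0,0]
    - [-3,0,0]
    - [0,-1.5,3.4]
    - [0,-1.4,3.4]
    - [0,0,0]
    - [0,0,0]
    - [0,0,0]
  twist:
    - [0,0,0]
    - [0,0,0]
    - [0,0,0]
    - [0,0,0]
    - [0,0,0]
    - [0,0,0]
    - [0,0,0]
    - [0,0,0]

```text
time: 10.85
ee_pos: [0.4826, -0.005, 0.2615]
ee_rot: [-0.671, -0.223, 0.671, -0.223]
ft_force: [0.7, 0.2, -0.1]
grip_width: 0.0299
```

```bash
python3 - <<'E'
from h import *
plan([.4815,-.005,.187],-53)
a,d=robot.read_camera('side');b,_=robot.read_camera('top')
f=lambda i,u,v:cv2.resize(i[v-50:v+50,u-33:u+33,::-1],None,fx=6,fy=6,interpolation=cv2.INTER_CUBIC)
cv2.imwrite('pics/d.png',np.hstack([f(a,250,185),f(b,242,185)]))
im=a.astype(int);v,u=np.nonzero((d>0)&(im[...,0]>1.8*im[...,1])&(im[...,0]>80));P=deproj('side',u,v,d[v,u])
m=(abs(P[:,0]-.482)<.02)&(abs(P[:,1])<.04)&(P[:,2]>.17);print(P[m].mean(0).round(4),P[m].min(0).round(4),P[m].max(0).round(4))
E
```

```text
pos [ 0.4826 -0.005   0.2615] F [ 0.75  0.16 -0.08] t 10.85 w 0.0299
axes
 [[-0.   0.6 -0.8]
 [-0.  -0.8 -0.6]
 [-1.  -0.   0. ]]
yang -53.2
slide cm [ 7.45 -0.07  0.09]
twist [-0.16  0.02  0.01]
slide after [ 7.45 -0.07  0.09]
[ 0.4813 -0.0094  0.1873] [ 0.475  -0.0137  0.1711] [4.879e-01 4.000e-04 2.023e-01]
```

View pics/d.png

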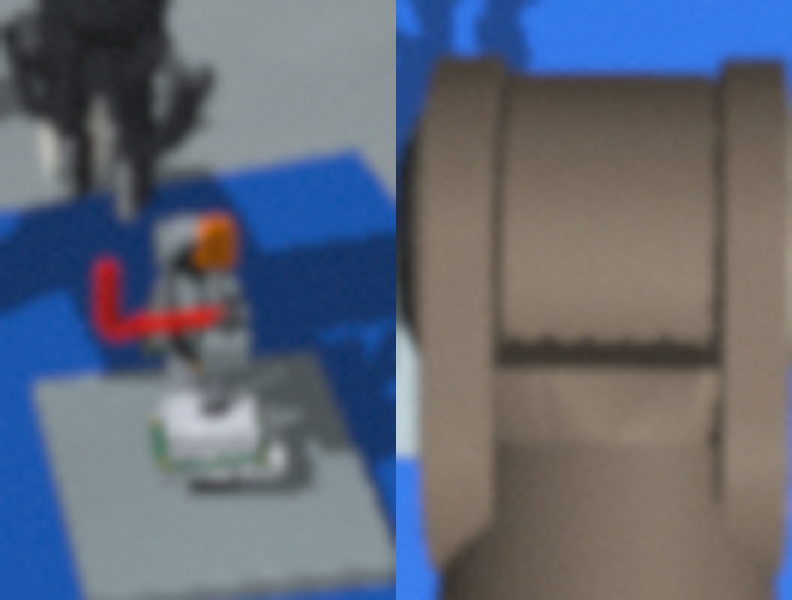

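The knob has dropped and the foot is on the module (215,405). The lever post at (105,285) sits below the opened fingers, and depth puts its centre at about (0.482, −0.005). Next, lower the fingers around it.

drive_tool:
  gripper: [0.65,0.65,0.65,0.65,0.65,0.65,0.65]
  slide:
    - [2,-0.05,0.1]
    - [1.5,0,0]
    - [1,0,0]
    - [1,0,0]
    - [1,0,0]
    - [0.9,0,0]
    - [0,0,0]
  twist:
    - [0,0,0]
    - [0,0,0]
    - [0,0,0]
    - [0,0,0]
    - [0,0,0]
    - [0,0,0]
    - [0,0,0]

```text
time: 11.82
ee_pos: [0.4804, -0.0053, 0.1871]
ee_rot: [-0.67, -0.224, 0.671, -0.223]
ft_force: [-0.4, -0.2, -0.0]
grip_width: 0.0298
```

```bash
python3 - <<'E'
from h import *
plan([.4815,-.005,.187],-53)
piv=np.array([.5502,-.0113]);psi=-.137
M=R.from_quat(robot.read_state()['ee_rot']).as_matrix()
p0=None
for th in np.r_[.05,.15:1.55:.15,1.5]:
    a=np.pi+psi+th; post=piv+.07*np.array([np.cos(a),np.sin(a)])
    # trailing pad inner face must touch post: centre = post + y*(15-7)mm
    c=np.r_[post+M[:2,1]*.008*min(1,(th-.05)/.1),.187]
    if p0 is not None: print(round(th,2),c.round(4),'slide',(M.T@(c-p0)*100).round(2))
    p0=c
E
```

```text
pos [ 0.4804 -0.0053  0.1871] F [-0.44 -0.18 -0.  ] t 11.82 w 0.0298
axes
 [[-0.001  0.599 -0.8  ]
 [-0.    -0.8   -0.599]
 [-1.    -0.001  0.001]]
yang -53.2
slide cm [ 0.01  0.04 -0.11]
twist [-0.17  0.05  0.04]
slide after [ 0.01  0.04 -0.11]
0.15 [ 0.485  -0.0186  0.187 ] slide [-0.    1.34  0.44]
0.3 [ 0.4859 -0.0291  0.187 ] slide [-0.    0.89  0.55]
0.45 [ 0.4884 -0.0393  0.187 ] slide [-0.    0.96  0.41]
0.6 [ 0.4924 -0.049   0.187 ] slide [-0.    1.02  0.26]
0.75 [ 0.4977 -0.058   0.187 ] slide [-0.    1.04  0.11]
0.9 [ 0.5044 -0.0661  0.187 ] slide [-0.    1.05 -0.05]
1.05 [ 0.5122 -0.0731  0.187 ] slide [-0.    1.03 -0.2 ]
1.2 [ 0.521  -0.0789  0.187 ] slide [-0.    0.99 -0.35]
1.35 [ 0.5305 -0.0833  0.187 ] slide [-0.    0.92 -0.5 ]
1.5 [ 0.5406 -0.0862  0.187 ] slide [-0.    0.84 -0.63]
1.5 [ 0.5406 -0.0862  0.187 ] slide [0. 0. 0.]
```

Drive along the arc, two rows per 0.15 rad.

drive_tool:
  gripper: [0.65,0.65,0.65,0.65,0.65,0.65,0.65,0.65]
  slide:
    - [0,0.7,0.15]
    - [0,0.7,0.2]
    - [0,0.45,0.28]
    - [0,0.45,0.27]
    - [0,0.48,0.2]
    - [0,0.48,0.2]
    - [0,0.5,0.13]
    - [0,0.5,0.13]
  twist:
    - [0,0,0]
    - [0,0,0]
    - [0,0,0]
    - [0,0,0]
    - [0,0,0]
    - [0,0,0]
    - [0,0,0]
    - [0,0,0]

```text
time: 12.82
ee_pos: [0.4935, -0.0492, 0.1877]
ee_rot: [-0.671, -0.224, 0.671, -0.223]
ft_force: [-3.6, 1.0, -0.5]
grip_width: 0.0301
```

```bash
python3 - <<'E'
from h import *
plan([.4924,-.049,.187])
E
```

```text
pos [ 0.4935 -0.0492  0.1877] F [-3.61  1.02 -0.46] t 12.82 w 0.0301
axes
 [[-0.001  0.599 -0.8  ]
 [ 0.    -0.8   -0.599]
 [-1.    -0.001  0.001]]
yang -53.2
slide cm [ 0.07 -0.08  0.08]
```

drive_tool:
  gripper: [0.65,0.65,0.65,0.65,0.65,0.65,0.65,0.65]
  slide:
    - [0,0.5,0.08]
    - [0,0.5,0.08]
    - [0,0.52,0]
    - [0,0.52,0]
    - [0,0.52,-0.1]
    - [0,0.52,-0.1]
    - [0,0.5,-0.17]
    - [0,0.5,-0.17]
  twist:
    - [0,0,0]
    - [0,0,0]
    - [0,0,0]
    - [0,0,0]
    - [0,0,0]
    - [0,0,0]
    - [0,0,0]
    - [0,0,0]

```text
time: 13.82
ee_pos: [0.5217, -0.0793, 0.1878]
ee_rot: [0.671, 0.223, -0.671, 0.223]
ft_force: [-3.4, 1.0, -0.1]
grip_width: 0.0299
```

drive_tool:
  gripper: [0.65,0.65,0.65,0.65]
  slide:
    - [0,0.46,-0.25]
    - [0,0.46,-0.25]
    - [0,0.42,-0.3]
    - [0,0.2,-0.15]
  twist:
    - [0,0,0]
    - [0,0,0]
    - [0,0,0]
    - [0,0,0]

```text
time: 14.32
ee_pos: [0.5388, -0.0859, 0.1878]
ee_rot: [0.671, 0.223, -0.671, 0.223]
ft_force: [-2.4, 0.5, 0.6]
grip_width: 0.0302
```

```bash
python3 - <<'E'
from h import *
plan([.5406,-.0862,.187])
E
```

```text
pos [ 0.5388 -0.0859  0.1878] F [-2.39  0.49  0.6 ] t 14.32 w 0.0302
axes
 [[ 0.001  0.599 -0.8  ]
 [-0.    -0.8   -0.599]
 [-1.     0.    -0.   ]]
yang -53.2
slide cm [ 0.09  0.13 -0.13]
```

Near 1.48 rad, with no stop force yet. Nudging on to the stop.

drive_tool:
  gripper: [0.65,0.65,0.65]
  slide:
    - [0,0.15,-0.12]
    - [0,0.1,-0.08]
    - [0,0,0]
  twist:
    - [0,0,0]
    - [0,0,0]
    - [0,0,0]

```text
time: 14.7
ee_pos: [0.5416, -0.0866, 0.1879]
ee_rot: [0.671, 0.223, -0.671, 0.223]
ft_force: [-1.7, 0.6, 0.9]
grip_width: 0.0302
```

drive_tool:
  gripper: [0.65,0.65,0.65]
  slide:
    - [0,0.1,-0.08]
    - [0,0.1,-0.08]
    - [0,0,0]
  twist:
    - [0,0,0]
    - [0,0,0]
    - [0,0,0]

```text
time: 15.08
ee_pos: [0.5422, -0.0866, 0.1876]
ee_rot: [-0.67, -0.224, 0.672, -0.223]
ft_force: [-8.2, 2.2, 2.3]
grip_width: 0.0299
```

Force rose at the stop. Backing off to the middle of the gap, lifting, and moving aside to look.

drive_tool:
  gripper: [0.65,0.65,0.65,0.65,0.65,0.65,0.65,0.65]
  slide:
    - [0,-0.5,0.1]
    - [0,-0.4,0.1]
    - [0,0,0]
    - [-2,0,0]
    - [-4,0,0]
    - [-5,0,0]
    - [0,3.5,3.5]
    - [0,4,4]
  twist:
    - [0,0,0]
    - [0,0,0]
    - [0,0,0]
    - [0,0,0]
    - [0,0,0]
    - [0,0,0]
    - [0,0,0]
    - [0,0,0]

```text
time: 16.08
ee_pos: [0.5224, -0.1869, 0.2989]
ee_rot: [0.671, 0.224, -0.67, 0.225]
ft_force: [0.1, 0.0, -0.3]
grip_width: 0.0299
```

drive_tool:
  gripper: [0.65,0.65,0.65,0.65]
  slide:
    - [0,4,4]
    - [0,4,4]
    - [0,0,0]
    - [0,0,0]
  twist:
    - [0,0,0]
    - [0,0,0]
    - [0,0,0]
    - [0,0,0]

```text
time: 16.58
ee_pos: [0.5056, -0.2983, 0.2977]
ee_rot: [0.671, 0.223, -0.671, 0.223]
ft_force: [0.8, -0.1, -0.4]
grip_width: 0.0299
```

```bash
python3 - <<'E'
from h import *
a,d=robot.read_camera('side');b,db=robot.read_camera('top')
f=lambda i,u,v:cv2.resize(i[v-50:v+50,u-33:u+33,::-1],None,fx=6,fy=6,interpolation=cv2.INTER_CUBIC)
cv2.imwrite('pics/e.png',np.hstack([f(a,250,185),f(b,248,185)]))
piv=np.array([.5502,-.0113])
for n,i,dd in(('side',a,d),('top',b,db)):
    im=i.astype(int);v,u=np.nonzero((dd>0)&(im[...,0]>1.8*im[...,1])&(im[...,0]>80));P=deproj(n,u,v,dd[v,u])
    m=(abs(P[:,0]-.55)<.05)&(P[:,1]<-.05)&(P[:,1]>-.12)&(P[:,2]>.18)
    if m.any():
        q=P[m].mean(0);w=q[:2]-piv;print(n,m.sum(),q.round(4),'lever',(np.arctan2(w[1],w[0])-np.pi+.137)%(2*np.pi))
    im0=np.load(n+'0.npz')['im'].astype(int)
    r=(slice(203,218),slice(235,268)) if n=='side' else (slice(188,200),slice(232,247))
    print('module region mean diff',abs(im[r]-im0[r]).mean())
    v,u=np.nonzero((dd>0)&(im[...,0]>200)&(im[...,1]>90)&(im[...,1]<175)&(im[...,2]<90));P=deproj(n,u,v,dd[v,u])
    m=(abs(P[:,0]-.5535)<.03)&(abs(P[:,1]-.01)<.03)&(P[:,2]>.17);print('knob',m.sum(),P[m].mean(0).round(4),P[m].max(0).round(4))
E
```

```text
side 22 [ 0.5333 -0.0865  0.1922] lever 1.487196059984866
module region mean diff 31.0996632996633<stdin>:15: RuntimeWarning: Mean of empty slice.
  ret = um.true_divide(
Traceback (most recent call last):
ValueError: zero-size array to reduction operation maximum which has no identity
```

View pics/e.png

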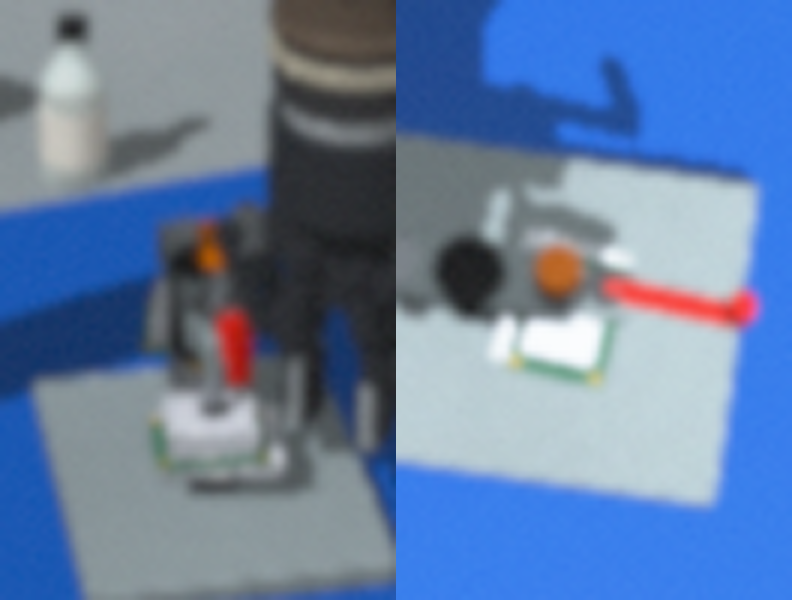

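In the side view the foot is still on the module at (215,405), and the module is at the same pixels as before. In the top view the lever points to the stand's −y, at about 1.49 rad. The gripper is clear of everything, so I'm handing in.

```bash
python3 -c "
from plant import robot
print(robot.close_job())"
```

```text
the job is handed in; nothing more can be done
None
```

The depth stop is set and locked on the module, and the job is handed in; no verdict was reported.

- **Rod:** I pushed the knob down with the closed fingers until the wrist force rose from about 2.7 N of sliding friction to 9.6 N. That puts roughly 7 N on the module, held for over 0.3 s with the clamp open.
- **Lever:** I swung it round with its post held loosely between the fingers until the force rose at the stop. Then I backed off, lifted clear and moved aside, at 16.6 s.

**Last checks:**
- The side camera puts the lever at about 1.49 rad.
- The foot shows on the module at the same pixels as before clamping, and the module has not visibly moved.
- My final script crashed at the knob check, because its colour filter found no knob pixels in the side view. The before-and-after picture comparison was no use either, because the shadows had changed.
- So the foot and module positions rest on what the pictures show, not on a measured height. I did not check the bystanders by measurement; I only saw no contact with them.

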